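# Set the finishing machine's selector to fast and start it

## Task

Set the finishing machine running at its fast speed: with the fingertips push the selector lever away from its off position, past the click of the first (slow) notch, all the way to the second (fast) stop, then press the start button (the plain flat-topped one) fully down and let it come back up. Only push: do not pinch the lever's cross bar from both sides. Do not press the start button before the lever is at fast, leave the mushroom-headed stop button alone, leave the jar, spool, heel and wax where they stand, and finish with the hand clear.

Things in the scene. Friction and masses are not known exactly. Their poses are not given: they have to be found in the camera images.
- speed_unit: Selector unit, fixed to the bench: grey housing (base 130 x 92 mm, 50 mm high), two upright round steel plates (radius 55 mm, tops 100 mm above the bench) beside the foot of a lever. Origin: centre of its underside. z up; +x is the way the lever moves from off to fast; y is across, along the cross bar. The lever's hinge axis is along y, 45 mm above the origin.
- speed_lever (a joint): Angle of the selector lever (rad). 0 = off, leaning 0.5 rad to the unit's -x (start: 0 to 0.08); 0.5 = first notch (slow), upright; 1.0 = second stop (fast, also the end stop), leaning 0.5 rad to +x. A sprung detent draws it to the nearest of 0, 0.5, 1.0: 6 to 8 N at the bar takes it over each hump (at 0.25 and 0.75); it then snaps to the next notch.
- lever_bar (a point): Centre of the black cross bar on top of the lever, 110 mm from the hinge axis. Bar: 94 mm long (along the unit's y), 18 mm thick along the motion, 22 mm tall. Centre 142 mm above the bench at off and fast, 155 mm at slow; 53 mm from the unit's origin along -x at off, along +x at fast. Push its rear (-x) side. At least 40 mm is free between bar and steel plates.
- button_station: Two-button control box, fixed to the bench: 66 x 120 x 46 mm, plain grey, two black buttons on its top 60 mm apart. Origin: centre of its underside; z up; the start button is at +y, the stop button at -y, each 30 mm from the middle.
- start_button (a joint): Travel of the start button (m): 0 = up, 0.006 = fully down. Springs back; fully down takes about 4.5 N.
- start_top (a point): Centre of the top of the start button: a plain flat-topped cylinder 28 mm across, its top 59 mm above the bench when up. It is pressed straight down.
- stop_button (a joint): Travel of the stop button (m): 0 = up, 0.006 = fully down. Springs back. Not to be pressed.
- stop_top (a point): Centre of the top of the stop button: a mushroom head 40 mm across, its top 74 mm above the bench.
- jar: Loose amber jar with grey lid, 64 mm across, 99 mm high; origin at the centre of its underside. A bystander.
- spool: Loose spool of dark thread, 44 mm across, 60 mm high; origin at the centre of its underside. A bystander.
- heel: Loose rubber shoe heel, 62 x 66 x 24 mm; origin at the centre of its underside. A bystander.
- wax: Loose dark cake of wax, 48 x 50 x 18 mm; origin at the centre of its underside. A bystander.

How it is judged:
By the outcome, as a careful person would: the job done as asked, in the order asked, and still so for the second after the job is handed in, with the robot touching nothing.
It also fails if it takes over 67 s, if anything falls off the work surface, if the arm or the gripper's body presses on something with over 40 N, if the wrist force passes 120 N, or if a joint passes its speed limit or range.

## Robot

A 6-joint arm with a two-finger parallel gripper is mounted at the origin on a cart in front of the work surface, level with it; the furniture and walls round the work are solid. World frame = base frame: x ahead of the robot, y to its left, z up, the work surface at z = 0. Lengths are in m, angles in rad, forces in N, time in s.
With the tool pointing down it reaches from about 0.375 to 0.9 m from the base axis. Payload 3.1 kg.
Tool frame: the origin (TCP) lies at the centre of the arm's flange, where the gripper is bolted on; the fingertips stand 182 mm ahead of it and the grasp point (between the pads) lies 164 mm ahead of it; z points along the fingers, y is the line along which they close (so a half turn about z gives the same grasp; the last joint's range is limited). The gripper opens to 87 mm and grips with 3 to 60 N. Pads are 19 mm wide; open, the fingers measure 117 mm over their backs; the gripper's body (75 mm by 190 mm) begins 51 mm behind the grasp point.
Start: joints at [1.034, 0.527, 1.433, -0, 1.181, -0.178], TCP at [0.219, 0.585, 0.405] pointing down, gripper open.
Joint ranges: [-3.08, 3.08], [-0.75, 2.2], [0.22, 2.44], [-1.43, 4.57], [0, 2.65], [-2.85, 2.85]. Speed limits (rad/s): [2.79, 2.79, 3.14, 3.14, 3.14, 3.14].

## Interface

Orientations are given as a unit quaternion [x, y, z, w].
In Python, from station import * gives the robot as it stands. The module is installed in compiled form; this text tells all that it offers.
- The arm moves only by the tool jog_arm, never from a script. Its argument "series" is text: rows parted by semicolons, each of 4 numbers parted by spaces: the shift along the world's x, y, z scaled (see below), then the turn about the world's z scaled (see below). A call has exactly 8 rows; each row shifts and turns the commanded pose from where the row before left it; what a row does not reach is not made up. The controller multiplies each number of a shift by 0.025 m and each number of a turn by 0.15 rad. A row lasts 1/8 s, in which the tool goes at most 62.5 mm and 10.7 degrees, less where a joint would pass 70% of its speed; a pose out of reach is approached as far as the arm can. A call with a number of a shift or a turn outside -1 to 1 is refused whole. A call with a gripper value outside its range is refused whole. "claw" is the opening, from -1 (shut) to 1 (fully open), set as the call begins (left out, the last holds). The fingers move at their own pace and stop on an object; "squeeze" is the grip in N (left out, the last holds). Time passes only in rows, so rows that do not move let the fingers close, or fill a call up. It gives the time, the measured TCP pose, the force, the opening and the grip force at its end, in the units of the state.
- sense(): the state, without advancing time (a new reading comes with each control period).
- read_camera(name): name is "scene" or "top" or "wrist"; returns a dict with "pixels" (420x560x3 uint8, blue, green, red), "depth" (420x560 float32, m along the optical axis (not along the pixel's ray), 0 where there is no reading), "intrinsics" (3x3 intrinsics, pixels), "T" (4x4, takes a point from camera to world coordinates). Camera axes: x right, y up, looking along -z (the intrinsics and any distortion apply to the point x, -y, -z); pixel columns grow to the right and rows downward; lengths in m; the calibration is good to about 2 mm. A picture is of the moment at which its call begins.
- sign_off(): hands the job in; it is judged then, once.
The state is a dict: "clock": time; "joint_positions": joint angles; "dq": joint speeds; "joint_efforts": joint torques, N m; "ee_pos": TCP position; "tool_rot": TCP orientation; "wrist_force": force on the tool from outside, world axes, zero at the start; "ft_torque": the same for the moment, N m; "gripper_width": finger opening in m; "gripper_force": force on a finger pad.
Only numpy, scipy, OpenCV 4.12 (cv2) and the standard library are available. Lean on these libraries where they do the work, as an engineer would, in place of code of your own. Each camera call takes 0.05 s, during which the arm holds its last target. There are 200 camera calls.

## Working session

There is one attempt and no reset: what is moved stays moved. The work goes in short steps, Python scripts to look and compute and a tool call to move; the robot and the scene stay as the last step left them, time stands still between calls to the robot, and variables do not carry over. Pictures are saved under pics/ and viewed, at most 10 in all, crops included, and the job is handed in when it is done.

Besides the shell and the picture viewer there is one more tool, called after ">>>" by a JSON object that holds its "method" and its "body", one argument or row to a line. jog_arm: Moves the arm, as the interface text tells. Shifts and turns lie within -1 to 1; 1 stands for 0.025 m of shift or 0.15 rad of turn. Its arguments: {"type":"object","properties":{"series":{"type":"string"},"claw":{"type":"number"},"squeeze":{"type":"number"}},"required":["series"]}

```bash
mkdir -p pics
cat > h.py <<'E'
from station import *
import numpy as np, cv2
def world(c,dmap=None):
    d=c["depth"];K=c["intrinsics"];v,u=np.mgrid[:d.shape[0],:d.shape[1]]
    x=(u-K[0,2])/K[0,0]*d;y=(v-K[1,2])/K[1,1]*d
    P=np.stack([x,-y,-d,np.ones_like(d)],-1)@c["T"].T
    P=P[...,:3].copy();P[d==0]=np.nan;return P
E
python3 - <<'E'
from h import *
for n in("top","scene"):
    c=read_camera(n);cv2.imwrite(f"pics/{n}0.png",c["pixels"]);np.savez(f"{n}0.npz",**c)
    print(n,c["intrinsics"].round(1).tolist(),c["T"].round(3).tolist(),(c["depth"]>0).mean())
s=sense();print(s["clock"],s["ee_pos"],s["tool_rot"],s["gripper_width"])
E
```

```text
top [[428.1, 0.0, 286.6], [0.0, 428.1, 211.8], [0.0, 0.0, 1.0]] [[-0.012, 0.983, -0.185, 0.353], [-1.0, -0.007, 0.026, -0.089], [0.024, 0.185, 0.982, 1.118], [0.0, 0.0, 0.0, 1.0]] 0.9960501700680272
scene [[531.4, 0.0, 277.1], [0.0, 531.4, 207.6], [0.0, 0.0, 1.0]] [[0.505, 0.475, -0.721, -0.303], [-0.863, 0.294, -0.411, -0.583], [0.017, 0.829, 0.558, 0.762], [0.0, 0.0, 0.0, 1.0]] 0.9960799319727891
0.1 [0.21867285 0.58515543 0.40385453] [ 1.77935439e-01  9.84041653e-01 -9.32704087e-04 -3.66972437e-04] 0.08697056130993142
```

View pics/top0.png

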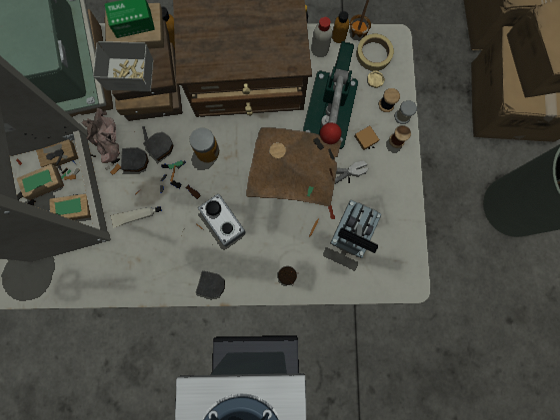

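View pics/scene0.png

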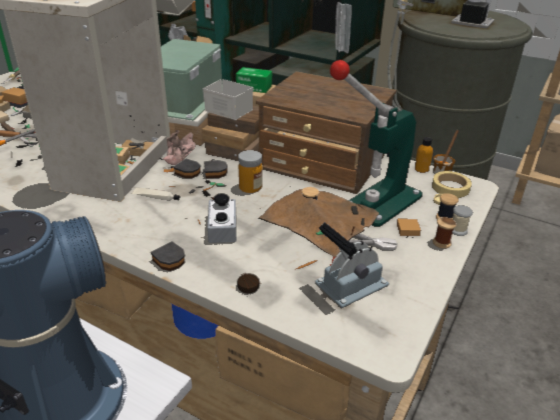

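The top view shows the selector unit near (355,228) with its black bar from (341,225) to (377,248), leaning towards the robot. The button box is at (221,220), with the larger mushroom button at (213,208) and the smaller flat one at (227,228). The spool is at (287,275), the jar at (204,145), and the heel and wax are among the dark cakes at the left and below.

Run:
```python
from h import *
for n,bx in(("top",dict(bar=(325,205,395,275),box=(190,185,255,255))),("scene",dict(bar=(305,210,400,310),box=(195,185,245,250)))):
    c=np.load(n+"0.npz");P=world(c);g=c["pixels"].max(-1)
    for k,(a,b,e,f) in bx.items():
        p=P[b:f,a:e].reshape(-1,3);q=g[b:f,a:e].ravel()
        def rep(l,m):
            s=p[m]
            if len(s)<5:print(n,l,len(s));return
            r=cv2.minAreaRect((s[:,:2]*1000).astype(np.float32))
            print(n,l,len(s),"mean",s.mean(0).round(4),"rect c,wh,ang",np.round(r[0],1),np.round(r[1],1),round(r[2],1),"z",np.percentile(s[:,2],[2,98]).round(3))
        if k=="bar":
            rep("bar",(p[:,2]>.128)&(q<70)); rep("bar any",(p[:,2]>.125)); rep("housing",(p[:,2]>.042)&(p[:,2]<.056)); rep("base",(p[:,2]>.006)&(p[:,2]<.2))
        else:
            rep("mush",(p[:,2]>.066)&(p[:,2]<.09)); rep("start",(p[:,2]>.053)&(p[:,2]<.064)&(q<90)); rep("boxtop",(p[:,2]>.040)&(p[:,2]<.051)); rep("all",(p[:,2]>.03))
# tall things overall
c=np.load("top0.npz");P=world(c)
for u,v in((287,275),(210,285),(204,145),(159,146),(133,160),(330,132),(25,275),(323,182),(340,259),(30,160)):print((u,v),P[v,u].round(3))
```

```text
top bar 390 mean [ 0.469  -0.2755  0.1503] rect c,wh,ang [ 470.5 -276.5] [93.5 23.7] 64.2 z [0.14  0.156]
top bar any 401 mean [ 0.4693 -0.2757  0.1499] rect c,wh,ang [ 472.3 -277.4] [93.5 27.7] 64.2 z [0.139 0.156]
top housing 415 mean [ 0.5264 -0.3028  0.0499] rect c,wh,ang [ 518.  -299.5] [ 62.8 112.4] 63.6 z [0.044 0.055]
top base 1703 mean [ 0.5048 -0.2906  0.0695] rect c,wh,ang [ 488.2 -307.8] [176.3 177.3] 84.2 z [0.006 0.155]
top mush 183 mean [0.5627 0.0664 0.0723] rect c,wh,ang [564.2  66.3] [36.4 34.9] 2.4 z [0.067 0.077]
top start 95 mean [0.5146 0.0338 0.0593] rect c,wh,ang [534.8  54.4] [86.  24.5] 44.7 z [0.055 0.062]
top boxtop 873 mean [0.5348 0.0475 0.047 ] rect c,wh,ang [539.2  50.4] [120.7  65.9] 35.0 z [0.042 0.051]
top all 1231 mean [0.5362 0.0483 0.0519] rect c,wh,ang [539.2  50.4] [120.8  65.9] 35.0 z [0.041 0.075]
scene bar 439 mean [ 0.4587 -0.2838  0.1461] rect c,wh,ang [ 461.9 -278.3] [94.8 20.3] 67.3 z [0.131 0.153]
scene bar any 478 mean [ 0.4595 -0.2837  0.1464] rect c,wh,ang [ 462.9 -278.8] [94.8 23.5] 68.7 z [0.131 0.154]
scene housing 651 mean [ 0.51
[... 240 characters left out ...]
rect c,wh,ang [559.5  61.6] [32.3 35.9] 83.6 z [0.066 0.073]
scene start 79 mean [0.5167 0.0342 0.0578] rect c,wh,ang [525.8  42.8] [66.  28.7] 32.4 z [0.053 0.063]
scene boxtop 648 mean [0.5263 0.0398 0.0453] rect c,wh,ang [533.2  45.2] [123.   65.4] 35.3 z [0.041 0.05 ]
scene all 994 mean [0.5258 0.0393 0.0489] rect c,wh,ang [533.4  45.3] [123.5  65.5] 35.3 z [0.032 0.072]
(287, 275) [ 0.396 -0.117  0.018]
(210, 285) [0.373 0.076 0.026]
(204, 145) [0.715 0.087 0.1  ]
(159, 146) [0.739 0.219 0.025]
(133, 160) [0.701 0.286 0.023]
(330, 132) [ 0.62  -0.183  0.431]
(25, 275) [ 0.404  0.551 -0.   ]
(323, 182) [ 0.636 -0.214  0.033]
(340, 259) [ 0.437 -0.257  0.   ]
(30, 160) [0.709 0.566 0.003]
```

Run:
```python
from h import *
P=np.concatenate([world(np.load(n+"0.npz")).reshape(-1,3) for n in("top","scene")])
P=P[~np.isnan(P[:,0])]
# max-height grid 5cm
for xs in np.arange(.8,.05,-.05):
    r=[]
    for ys in np.arange(.7,-.5,-.05):
        m=(abs(P[:,0]-xs)<.025)&(abs(P[:,1]-ys)<.025)
        r.append(f"{int(100*P[m,2].max()) if m.any() else -99:3d}")
    print(f"{xs:.2f}"," ".join(r))
```

```text
0.80 -99 -99 -99 -99 -99  38  43  10   9   8   8  21  21  21  17  17  13   9  30  30   2   2   6   6
0.75 -99 -99  30  33  36  38  44   7   3   3   3   9  10  10   0   4   6   3  34  32   2   2   6   6
0.70 -99 -99  29  23   4   3  45   3   3   3   2   0  10  10   3   6   6   5  38   2   1   1   0   0
0.65 -99 -99   3   3   3   3  46  46   2   2   0   0   0   0   3   4   5  42  43   3   2   1   0   0
0.60 -61 -51   0   3   3   4  45  48   0   1   2   1   7   7   1   2   2  42  43   2   5   0   0   0
0.55   0 -50 -47 -48   3   3   5  48   3   3   2   0   7   7   5   0   0   0   0   6  10   9   0   0
0.50   0   0   0 -60 -59  48  48  49   1   0   0   0   4   6   6   0   0   0   0  15  15   9   0   0
0.45   0   0   0  48  48  48  48  48   0   0   0   0   0   4   4   0   0   0   0  15  15  13   0   0
0.40   0   0   0   0   0   0   0   0   0   0   0   0   3   3   0   0   2   2   0   0   0   0   0   0
0.35 -99   0   0   0   0   0   0   0   0   0   0   0   3   2   0   0   1   2   0   0   0   0   0   0
0.30 -83 -83   0   0   0   0   0   0   0   0   0   0   0   0   0   0   0   0   0   0   0   0   0   0
0.25 -83 -83 -83 -83 -83 -83 -83 -83 -83 -83 -83 -83 -83 -83 -83 -83 -83 -83 -83 -83 -83 -83 -83 -83
0.20 -83 -83 -83 -83 -83 -83 -83 -83 -83 -83 -83 -83 -83 -83 -83 -83 -83 -83 -83 -83 -83 -83 -83 -83
0.15 -83 -83 -83 -83 -83 -83 -83 -83 -83 -83 -74   0   0   0   0   0   0   0 -74 -83 -83 -83 -83 -83
0.10 -83 -83 -83 -83 -82 -83 -83 -83 -83 -83 -74   0   0   1  32  32  32   0 -75 -83 -83 -83 -83 -83
```

>>> {"method": "jog_arm", "body": {
  "series": "0.2 -1 0 0;0.2 -1 0 0;0.2 -1 0 0;0.2 -1 0 0;0.2 -1 0 0;0.2 -1 0 0;0.2 -1 0 0;0.2 -1 0 0",
  "claw": -1,
  "squeeze": 20
}}

```text
clock: 1.1
ee_pos: [0.2588, 0.3845, 0.4045]
tool_rot: [0.178, 0.984, -0.0, -0.0]
wrist_force: [-0.7, -0.9, -0.3]
gripper_width: 0.0149
gripper_force: 0.0
```

>>> {"method": "jog_arm", "body": {
  "series": "0.2 -1 0 0;0.2 -1 0 0;0.2 -1 0 0;0.2 -1 0 0;0.8 -1 0 0;0.8 -1 0 0;0.8 -1 0 0;0.8 -1 0 0"
}}

```text
clock: 2.1
ee_pos: [0.3593, 0.1845, 0.4046]
tool_rot: [0.178, 0.984, -0.0, -0.0]
wrist_force: [1.0, 1.2, 0.0]
gripper_width: 0.0001
gripper_force: 0.0
```

>>> {"method": "jog_arm", "body": {
  "series": "0.4 -1 0 -0.2;0.4 -1 0 -0.2;0.4 -1 0 -0.2;0.4 -1 0 0;0 -1 0 0;0 -1 0 0;0 -1 0 0;0 -1 0 0"
}}

```text
clock: 3.1
ee_pos: [0.3986, -0.0154, 0.4046]
tool_rot: [0.222, 0.975, 0.0, -0.0]
wrist_force: [-0.3, -0.1, 0.4]
gripper_width: 0.0007
gripper_force: 0.0
```

>>> {"method": "jog_arm", "body": {
  "series": "0 -1 0 0;0 -1 0 0;0 -1 0 0;0 -1 0 0;0 -1 0 0;0 -1 0 0;0 -1 0 0;0 -1 0 0"
}}

```text
clock: 4.1
ee_pos: [0.3986, -0.2153, 0.4045]
tool_rot: [0.222, 0.975, 0.0, -0.0]
wrist_force: [-0.7, -0.3, -0.6]
gripper_width: 0.0006
gripper_force: 0.0
```

>>> {"method": "jog_arm", "body": {
  "series": "0 -1 0 0;0 -0.5 0 0;0 0 0 0;0 0 0 0;0 0 0 0;0 0 0 0;0 0 0 0;0 0 0 0"
}}

```text
clock: 5.1
ee_pos: [0.3989, -0.252, 0.4048]
tool_rot: [0.222, 0.975, -0.0, 0.0]
wrist_force: [0.5, 0.4, -0.8]
gripper_width: 0.0005
gripper_force: 0.0
```

Run:
```python
from h import *
c=read_camera("wrist");cv2.imwrite("pics/w1.png",c["pixels"]);P=world(c);g=c["pixels"].max(-1)
print(sense()["ee_pos"],sense()["joint_positions"].round(2))
m=(P[...,2]>.125)&(P[...,2]<.17)&(g<80)&(P[...,0]>.42)
m=m.astype(np.uint8);n,l,st,ce=cv2.connectedComponentsWithStats(m)
for i in range(1,n):
    if st[i,4]>300:
        s=P[l==i];r=cv2.minAreaRect((s[:,:2]*1000).astype(np.float32));print(st[i],s.mean(0).round(4),r,np.percentile(s[:,2],[2,98]))
```

```text
[ 0.39885801 -0.25202009  0.40476507] [-0.8   0.32  1.81 -0.    1.01 -1.92]
```

View pics/w1.png

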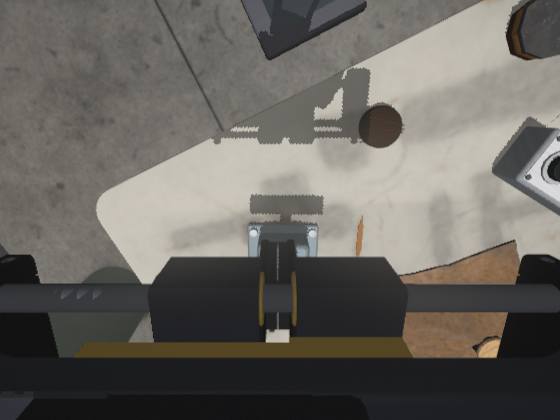

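The wrist view shows the housing edge at about (283,223), in line with the fingers at x≈278. The bar's shadow at (286,204) is parallel to the finger axis, so the yaw is right. The bar itself is hidden behind the gripper.

>>> {"method": "jog_arm", "body": {
  "series": "0 0.1 -1 0;0.1 0.2 -1 0;0 0 -1 0;0 0 -0.95 0;0.36 -0.175 0 0;0.36 -0.175 0 0;0.36 -0.175 0 0;0 0 0 0"
}}

```text
clock: 6.15
ee_pos: [0.4295, -0.2584, 0.3069]
tool_rot: [0.222, 0.975, -0.001, 0.001]
wrist_force: [-0.5, 1.5, 0.3]
gripper_width: 0.0003
gripper_force: 0.0
```

>>> {"method": "jog_arm", "body": {
  "series": "0.36 -0.175 0 0;0.36 -0.175 0 0;0.36 -0.175 0 0;0.36 -0.175 0 0;0 0 0 0;0 0 0 0;0 0 0 0;0 0 0 0"
}}

```text
clock: 7.15
ee_pos: [0.4619, -0.2733, 0.3054]
tool_rot: [0.222, 0.975, 0.002, -0.006]
wrist_force: [-8.9, 4.3, 6.0]
gripper_width: 0.0006
gripper_force: 9.0
```

Run:
```python
from h import *
c=read_camera("scene");cv2.imwrite("pics/s1.png",cv2.resize(c["pixels"][150:330,240:480],None,fx=3,fy=3))
```

```text
(no output)
```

View pics/s1.png

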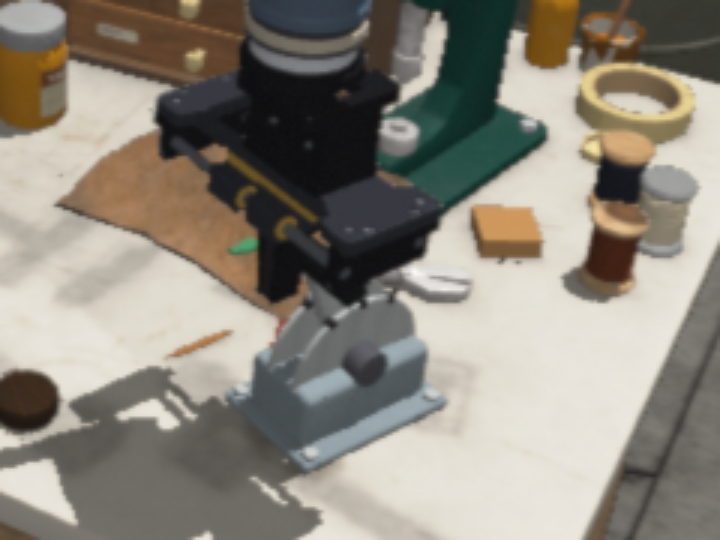

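The hand is behind the bar, with the fingers pressing its rear side at about 10 N (crop position (280,265)). The gripper body is well clear of the plates, so I'll keep pushing.

>>> {"method": "jog_arm", "body": {
  "series": "0.36 -0.175 0 0;0.36 -0.175 0 0;0.36 -0.175 0 0;0.36 -0.175 0 0;0.36 -0.175 0 0;0 0 0 0;0 0 0 0;0 0 0 0"
}}

```text
clock: 8.2
ee_pos: [0.5083, -0.2965, 0.3056]
tool_rot: [0.222, 0.975, 0.001, -0.003]
wrist_force: [-6.2, 1.8, 3.4]
gripper_width: 0.0008
gripper_force: 3.1
```

>>> {"method": "jog_arm", "body": {
  "series": "0.36 -0.175 0 0;0.36 -0.175 0 0;0.36 -0.175 0 0;0 0 0 0;0 0 0 0;0 0 0 0;0 0 0 0;0 0 0 0"
}}

```text
clock: 9.2
ee_pos: [0.5363, -0.3102, 0.3061]
tool_rot: [0.222, 0.975, -0.0, 0.0]
wrist_force: [0.2, -0.5, 0.1]
gripper_width: 0.0003
gripper_force: 0.0
```

Force dropped to zero, so the lever has snapped past the second hump. I'll back off, rise and check.

>>> {"method": "jog_arm", "body": {
  "series": "-0.72 0.35 0 0;-0.72 0.35 0 0;-0.36 0.175 1 0;0 0 1 0;0 0 1 0;0 0 1 0;0 1 0 0;0 1 0 0"
}}

```text
clock: 10.2
ee_pos: [0.4906, -0.2361, 0.405]
tool_rot: [0.222, 0.975, 0.001, -0.001]
wrist_force: [-0.1, -0.1, 0.2]
gripper_width: 0.0008
gripper_force: 0.0
```

>>> {"method": "jog_arm", "body": {
  "series": "0 1 0 0;0 1 0 0;0 1 0 0;0 1 0 0;0 1 0 0;0 1 0 0;0 1 0 0;0 1 0 0"
}}

```text
clock: 11.2
ee_pos: [0.4899, -0.0356, 0.4045]
tool_rot: [0.221, 0.975, 0.0, -0.002]
wrist_force: [0.6, 0.4, -0.1]
gripper_width: 0.0007
gripper_force: 0.0
```

Run:
```python
from h import *
c=read_camera("top");P=world(c);g=c["pixels"].max(-1);s=P[205:275,325:400].reshape(-1,3);q=g[205:275,325:400].ravel()
s=s[(s[:,2]>.125)&(s[:,2]<.18)&(q<70)]
print(cv2.minAreaRect((s[:,:2]*1000).astype(np.float32)),s.mean(0),sense()["ee_pos"])
cv2.imwrite("pics/t2.png",c["pixels"])
```

```text
((544.310791015625, -337.89385986328125), (55.36329650878906, 14.767624855041504), 84.346435546875) [ 0.54567972 -0.34545005  0.14476765] [ 0.48928836 -0.03331067  0.40442158]
```

View pics/t2.png

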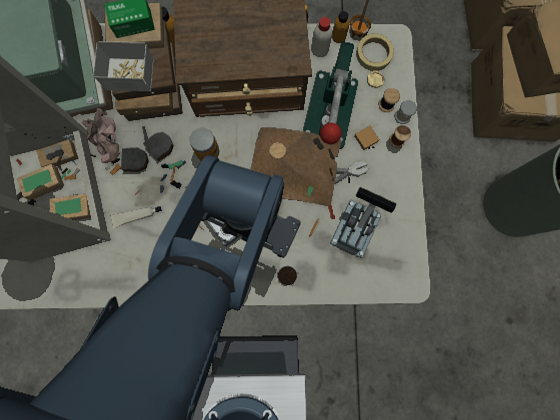

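The bar is now on the far side of the plates, at about (376,199), leaning to +x. My crop cut it off at row 205, so I'll redo that measurement with a wider crop and measure the start button through the wrist camera.

Run:
```python
from h import *
def rep(l,P,m):
    m=m.astype(np.uint8);n,L,st,_=cv2.connectedComponentsWithStats(m)
    for i in range(1,n):
        if st[i,4]>60:
            s=P[L==i];r=cv2.minAreaRect((s[:,:2]*1000).astype(np.float32))
            print(l,st[i],s.mean(0).round(4),np.round(r[0],1),np.round(r[1],1),round(r[2],1))
c=read_camera("top");P=world(c);g=c["pixels"].max(-1)
R=np.zeros(g.shape,bool);R[180:280,330:410]=1
rep("bar",P,R&(P[...,2]>.125)&(P[...,2]<.18)&(g<70))
c=read_camera("wrist");P=world(c);g=c["pixels"].max(-1);z=P[...,2]
N=(abs(P[...,0]-.536)<.1)&(abs(P[...,1]-.048)<.1)
rep("mush",P,N&(z>.066)&(z<.09));rep("start",P,N&(z>.054)&(z<.064)&(g<90));rep("box",P,N&(z>.04)&(z<.051))
cv2.imwrite("pics/w2.png",c["pixels"])
```

```text
bar [356 187  40  26 431] [ 0.5623 -0.3221  0.1484] [ 562.6 -322.2] [93.4 26.7] 62.9
mush [373 193  38  35 983] [0.5588 0.0661 0.0719] [560.5  66.7] [37.7 38. ] 39.2
start [330 169  26  25 498] [0.511  0.0323 0.0593] [511.8  32.7] [26.1 25.9] 17.9
box [ 304  141  118   98 4387] [0.5283 0.0463 0.047 ] [536.7  49.6] [119.7  66.3] 35.0
```

View pics/w2.png

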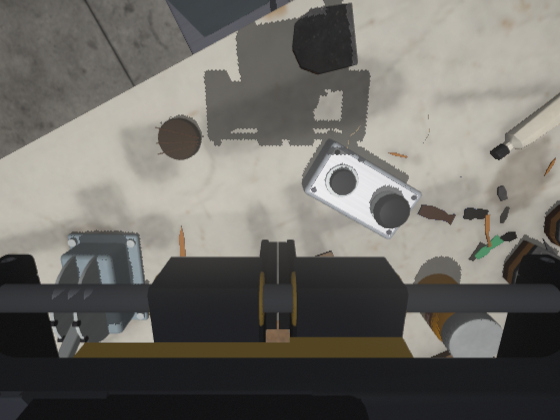

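The bar measures (0.5625, -0.322), 106 mm from its off position, so the lever is at fast. In the wrist view the flat start button is at (343,181) and the mushroom at (391,210). The start top measures (0.512, 0.0325, 0.059), 60 mm from the mushroom, which matches the given spacing.

>>> {"method": "jog_arm", "body": {
  "series": "0.3 0.9 0 0;0.3 0.9 0 0;0.3 0.85 0 0;0 0 -1 0;0 0 -1 0;0 0 -1 0;0 0 -1 0;0 0 -1 0"
}}

```text
clock: 12.35
ee_pos: [0.5134, 0.0277, 0.2797]
tool_rot: [0.222, 0.975, -0.0, -0.001]
wrist_force: [0.2, -0.6, -0.4]
gripper_width: 0.0007
gripper_force: 0.0
```

>>> {"method": "jog_arm", "body": {
  "series": "0 0 -0.5 0;0 0 -0.2 0;0 0 0 0;0 0 0 0;0 0 0 0;0 0 0 0;0 0 0 0;0 0 0 0"
}}

```text
clock: 13.35
ee_pos: [0.5138, 0.0279, 0.2636]
tool_rot: [0.222, 0.975, -0.0, 0.0]
wrist_force: [-0.3, 0.7, -0.4]
gripper_width: 0.0005
gripper_force: 0.0
```

>>> {"method": "jog_arm", "body": {
  "series": "-0.05 0.18 0 0;0 0 -0.4 0;0 0 -0.4 0;0 0 -0.2 0;0 0 -0.1 0;0 0 -0.1 0;0 0 0 0;0 0 0 0"
}}

```text
clock: 14.35
ee_pos: [0.5122, 0.0325, 0.2354]
tool_rot: [0.222, 0.975, -0.0, 0.0]
wrist_force: [-3.8, 0.1, 17.4]
gripper_width: 0.0004
gripper_force: 8.7
```

17 N with the tips at 53 mm means the button is at its bottom stop. I'll lift clear.

>>> {"method": "jog_arm", "body": {
  "series": "0 0 0 0;0 0 0.4 0;0 0 0.8 0;0 0 1 0;0 0 1 0;0 0 1 0;0 0 1 0;0 0 1 0"
}}

```text
clock: 15.35
ee_pos: [0.5124, 0.0323, 0.3892]
tool_rot: [0.222, 0.975, -0.0, -0.0]
wrist_force: [0.4, 0.1, 0.6]
gripper_width: 0.0007
gripper_force: 0.0
```

>>> {"method": "jog_arm", "body": {
  "series": "-0.3 -1 0 0;-0.3 -1 0 0;-0.3 -1 0 0;0 0 0 0;0 0 0 0;0 0 0 0;0 0 0 0;0 0 0 0"
}}

```text
clock: 16.35
ee_pos: [0.4902, -0.0422, 0.3885]
tool_rot: [0.222, 0.975, 0.0, -0.0]
wrist_force: [0.6, 1.3, 0.6]
gripper_width: 0.0005
gripper_force: 0.0
```

Run:
```python
from h import *
c=read_camera("wrist");P=world(c);g=c["pixels"].max(-1)
m=(np.hypot(P[...,0]-.512,P[...,1]-.0325)<.009);print("start z",np.median(P[m][:,2]))
c=read_camera("top");P=world(c);g=c["pixels"].max(-1);cv2.imwrite("pics/t3.png",c["pixels"])
s=P[180:280,330:410].reshape(-1,3);s=s[(s[:,2]>.125)&(s[:,2]<.18)];print(s.mean(0),sense()["wrist_force"])
```

```text
start z 0.2861488775328648
[ 0.56309295 -0.32173232  0.14831523] [-0.14557741  0.11403111  0.18423334]
```

View pics/t3.png

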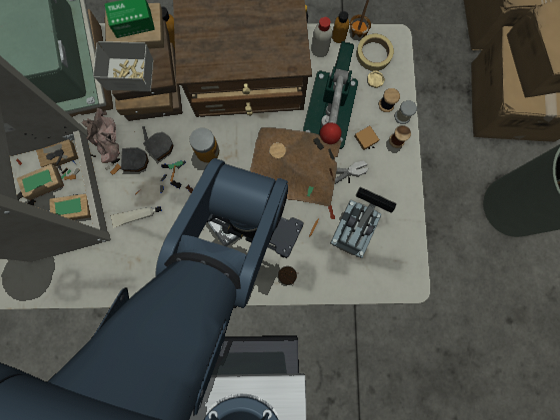

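The lever bar is still at fast, at (376,199). The hand is clear in the air, and the spool, jar and other loose things are where they were. The "start z" reading picked up the gripper body instead of the button, so it says nothing about the button.

```bash
python3 -c "
from station import *
print(sign_off())"
```

```text
the job is handed in; nothing more can be done
None
```

The lever is at fast (the camera shows the bar 106 mm from off), the start button was then pressed to its stop with 17 N and released (its return was not measured), and the job is handed in with the hand clear and nothing else touched.

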